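Torque the last wing nut of a pressure filter holder with a breakaway wrench

ROBOT

A 6-joint arm with a two-finger parallel gripper is mounted at the origin on the work surface. World frame = base frame: x ahead of the robot, y to its left, z up, the work surface at z = 0. Lengths are in m, angles in rad, forces in N, time in s.
With the tool pointing down it reaches from about 0.3 to 0.775 m from the base axis. Payload 14.6 kg.
Tool frame: the origin (TCP) lies at the very end of the fingers, on their centre line; the grasp point (between the pads) lies 19 mm behind it; y points along the fingers, x is the direction in which the jaws open and shut, and the axes are right-handed (so a half turn about y gives the same grasp; the last joint's range is limited). The gripper opens to 94 mm and grips with 3 to 60 N. Pads are 16 mm wide; open, the fingers measure 119 mm over their backs; the gripper's body (75 mm by 177 mm) begins 78 mm behind the grasp point.
Start: joints at [1.143, 0.3, 1.521, -0, 1.321, -0.067], TCP at [0.194, 0.515, 0.205] pointing down, gripper open.
Joint ranges: [-3.03, 3.03], [-0.79, 2.21], [0.23, 2.52], [-1.04, 4.18], [0, 3.07], [-2.55, 2.55]. Speed limits (rad/s): [2.22, 2.22, 2.57, 3.14, 3.14, 3.14].

INTERFACE

Orientations are given as [roll, pitch, yaw] about the fixed x, y, z axes, in that order (R = Rz(yaw) Ry(pitch) Rx(roll)).
In Python, from station import * gives the robot as it stands.
- The arm moves only by the tool send_rows, never from a script. Its argument "series" is text: rows parted by semicolons, each of 7 numbers parted by spaces: the turn, a rotation vector about the tool's x, y, z in units of 5 degrees (1.0 is 5 degrees), then the shift along the tool's x, y, z in cm, then the opening, from -1 (shut) to 1 (fully open). A call has exactly 10 rows; each row is the pose to reach, as a shift and turn from the pose commanded when the call began, along the tool's axes at that moment; what a row does not reach only later rows make up. A row lasts 1/12 s, in which the tool goes at most 41.7 mm and 7.16 degrees, less where a joint would pass 70% of its speed; a pose out of reach is approached as far as the arm can. A call with a gripper value outside its range is refused whole. The fingers move at their own pace and stop on an object; "newtons" is the grip in N (left out, the last holds). Time passes only in rows, so rows that repeat a pose let the fingers close, or fill a call up. It gives the time, the measured TCP pose, the force and the opening at its end, in the units of the state.
- get_obs(): the state, without advancing time (a new reading comes with each control period).
- camera(name): name is "scene" or "top" or "wrist"; returns the picture (420x560x3 uint8, red, green, blue); there is no depth.
- camera_info(name): a dict with "K" (3x3 intrinsics, pixels), "k1" (the pictures are not rectified: a ray, as slopes to the right and down, at radius r is drawn at 1 + k1 r^2 times it, then the intrinsics apply), "R" (3x3) and "t" (3): a world point X has camera coordinates R X + t; the wrist camera has in their place "mount" (4x4, takes a point from camera to tool coordinates, whose origin is the TCP and whose axes are the tool frame's). Camera axes: x right, y down, z forward; pixel columns grow to the right and rows downward; lengths in m; the calibration is good to about 2 mm. A picture is of the moment at which its call begins: read the wrist's pose just before it. camera_info takes no time and is no camera call.
- hand_in(): hands the job in, once; it reports no verdict.
The state is a dict: "time_s": time; "qpos": joint angles; "joint_vel": joint speeds; "tau": joint torques, N m; "ee_pos": TCP position; "eef_rot": TCP orientation; "force": force on the tool from outside, world axes, zero at the start; "moment": the same for the moment, N m; "grip_width": finger opening in m.
Only numpy, scipy, OpenCV 4.12 (cv2) and the standard library are available. Lean on these libraries where they do the work, as an engineer would, in place of code of your own. Each camera call takes 0.05 s, during which the arm holds its last target. There are 200 camera calls.

TASK

On the lid of the filter holder one wing nut, the one without orange paint, is still loose. Take the blue breakaway wrench from its rest, set its slotted socket fully down over that nut's wings and turn it clockwise until the wrench's joint gives; stop there, well before the joint folds up to its stop, and never force the nut. Then lift the wrench off and lay it gently back in its rest as it lay, without disturbing the other things.

Things in the scene. Friction and masses are not known exactly. Their poses are not given: they have to be found in the camera images.
- wing_nut: loose wing nut, bare steel, on the filter holder's -y side. x (either way) runs along its two wings, z up; origin on its axis at its underside, 88 mm above the table. 48 mm over the wings; wings 5 mm thick, round tops 26 mm above the origin; hub 20 mm across, 12 mm tall; bolt end at 19 mm. The handle of a wrench on it must point away from the holder, to -y
- wing_tip (a point): point on one wing, 24 mm from the nut's axis, 16 mm above its underside. The nut tightens clockwise seen from above: a drag of about 0.2 Nm for an unknown 0.35 to 0.95 rad, then it bears on the lid and stands firm; it stays where it is left
- wrench: handle of the breakaway wrench (about 260 mm long in all, 0.43 kg). Origin mid-grip, between two white bands; square blue grip 24 x 24 mm from 80 mm behind to 60 mm ahead of it. x to the head, z up. Fold pivot 100 mm ahead, socket axis 136 mm ahead, balance point about 20 mm ahead
- socket: steel head, a 60 mm round cap hinged to the handle. Origin on the fold pivot; x to the socket's axis, 36 mm on, parallel to the handle's x when straight. Rigid up to about 0.75 Nm about the pivot (about 7 N sideways at mid-grip), then it gives: the handle folds clockwise with hardly more force (0.6 Nm/rad), stop at 0.35 rad; it springs straight when let go
- socket_mouth (a point): centre of the socket's open underside, 30 mm below the handle's centre line. Its slot runs along the handle's x right across the mouth, 7.2 mm wide, 18 mm deep, widened in the middle for the nut's hub (22 mm). Fully seated it lies 8 mm above the nut's underside, slot floor on the wing tops
- rest_seat (a point): where mid-grip belongs in the rest, 60 mm above the table over the middle of its foot; its x runs to the rest's head end. The wrench starts within 6 mm of it lengthwise
- rest_head (a point): where the socket's mouth centre belongs when the wrench lies in its rest: overhanging it, 136 mm ahead of the seat, 30 mm above the table
- filter_holder: stainless pressure filter holder fixed to the bench: flat round body of 186 mm diameter on three legs, lid top 86 mm above the table, four wing nuts 78 mm from its axis (three done, marked orange), a gauge in the middle up to 168 mm. Origin on the table under its centre; the loose nut is on its -y side
- stain_jar: blue jar with a pink lid, 54 mm across, 78 mm tall, origin under its base; leave it alone
- dropper: white dropper bottle, 30 mm across, 72 mm tall, origin under its base; leave it alone
- membrane_box: white flat box, 112 x 112 x 32 mm, origin under its base; leave it alone
- petri: dish, 92 mm across, 17 mm tall, origin under its base; leave it alone
- slide_box: yellow slide box, 90 x 170 x 35 mm, origin under its base; leave it alone
- spatula: steel lab spatula, 170 mm long, lying on the bench, origin under its middle; leave it alone
- rest: fixed black rest of the wrench; origin on the table under the middle of its foot (150 x 70 x 10 mm), x to its head end. Two forks 10 mm thick, 53 mm ahead and behind, 36 mm wide inside with flared mouths, carry the grip's underside at 48 mm; cheeks up to 75 mm
Not all that is in view belongs to the job. Several things have the shape of the filter_holder; the one meant has the colours described above.

How it is judged:
By the outcome, as a careful person would: the job done as asked, in the order asked, and still so for the second after the job is handed in, with the robot touching nothing.
It also fails if it takes over 64 s, if anything falls off the work surface, if the arm or the gripper's body presses on something with over 40 N, if the wrist force passes 120 N, or if a joint passes its speed limit or range.

## Working session

There is one attempt and no reset: what is moved stays moved. The work goes in short steps, Python scripts to look and compute and a tool call to move; the robot and the scene stay as the last step left them, time stands still between calls to the robot, and variables do not carry over. Pictures are saved under pics/ and viewed, on a budget of 10 in all, crops included, one or two more only if the job needs it, and the job is handed in when it is done.

Besides the shell and the picture viewer there is one more tool, called after "Request:" as name(argument=value, ...), one argument or row to a line, values as JSON. send_rows: Moves the arm, as the interface text tells. Its arguments: {"type":"object","properties":{"series":{"type":"string"},"newtons":{"type":"number"}},"required":["series"]}

```bash
mkdir -p pics
cat > h.py <<'E'
from station import *
import numpy as np, cv2
from scipy.spatial.transform import Rotation as Ro
def save(img,n): cv2.imwrite('pics/'+n+'.png',cv2.cvtColor(img,cv2.COLOR_RGB2BGR))
def tool(o=None):
    o=o or get_obs(); return np.array(o['ee_pos']),Ro.from_euler('xyz',o['eef_rot']).as_matrix()
def cam(name,pose=None):
    c=camera_info(name)
    if name=='wrist':
        p,R=pose or tool(); M=np.array(c['mount']); Rc=R@M[:3,:3]; C=R@M[:3,3]+p
    else:
        Rc=np.array(c['R']).T; C=-Rc@np.array(c['t'])
    return np.array(c['K']),c['k1'],Rc,C
def ray(cm,u,v):
    K,k1,Rc,C=cm
    d=np.linalg.inv(K)@[u,v,1]; a=d[:2]; b=a.copy()
    for _ in range(30): b=a/(1+k1*(b@b))
    return Rc@[b[0],b[1],1],C
def at(cm,u,v,z):
    d,C=ray(cm,u,v); return C+d*(z-C[2])/d[2]
def px(cm,X):
    K,k1,Rc,C=cm; c=Rc.T@(np.array(X)-C); b=c[:2]/c[2]; b=b*(1+k1*(b@b)); return (K@[b[0],b[1],1])[:2]
E
python3 - <<'E'
from h import *
o=get_obs();print(o);p=tool();print(p[1])
for n in('scene','top','wrist'):
    print(n,camera_info(n))
a=camera('top');b=camera('scene');c=camera('wrist')
np.savez('p0.npz',a=a,b=b,c=c)
save(cv2.resize(a,(800,600)),'top0');save(cv2.resize(b,(800,600)),'scene0')
E
```

```text
{'time_s': 0.0, 'qpos': array([ 1.14339689e+00,  3.00479345e-01,  1.52161056e+00,  2.71764869e-05,
        1.32069211e+00, -6.66045692e-02]), 'joint_vel': array([ 0.00098626, -0.00031612, -0.00018728,  0.00120252,  0.00061658,
        0.00109663]), 'tau': array([ 2.11493621e-03, -5.31814098e+01, -3.52730799e+01,  7.08700041e-02,
        2.45360413e-02, -3.86309353e-05]), 'ee_pos': array([0.19404488, 0.5143406 , 0.20486934]), 'eef_rot': array([-1.57069090e+00,  1.18497825e-03,  1.20999478e+00]), 'force': array([ 0.28178785, -0.1916077 , -0.22601933]), 'moment': array([ 0.00996554, -0.02862065, -0.06382014]), 'grip_width': 0.09372113460726429}
[[ 3.53024035e-01 -5.16961574e-04 -9.35614110e-01]
 [ 9.35613503e-01 -1.07146516e-03  3.53024398e-01]
 [-1.18497797e-03 -9.99999292e-01  1.05423274e-04]]
scene {'K': array([[403.36557825,   0.        , 279.54429395],
       [  0.        , 403.36557825, 207.11056736],
       [  0.        ,   0.        ,   1.        ]]), 'k1': -0.1199116638305523, 'R': array([[ 0.78250093,  0.62242876,  0.01657505],
       [ 0.35433021, -0.42324936, -0.83385255],
 
[... 341 characters left out ...]
6852],
       [-0.99041102,  0.01612301, -0.13720809],
       [ 0.13736323,  0.00893953, -0.9904804 ]]), 't': array([0.06792718, 0.54518485, 1.37455453])}
wrist {'K': array([[369.75693059,   0.        , 280.15578854],
       [  0.        , 369.75693059, 210.30090465],
       [  0.        ,   0.        ,   1.        ]]), 'k1': 0.002328015468318292, 'mount': array([[ 9.99999910e-01,  2.27670531e-04,  3.58036305e-04,
         1.12264165e-03],
       [-2.89242300e-04, -2.51583009e-01,  9.67835681e-01,
        -1.78331447e-01],
       [ 3.10423514e-04, -9.67835698e-01, -2.51582920e-01,
         7.35441329e-02],
       [ 0.00000000e+00,  0.00000000e+00,  0.00000000e+00,
         1.00000000e+00]])}
```

View pics/top0.png

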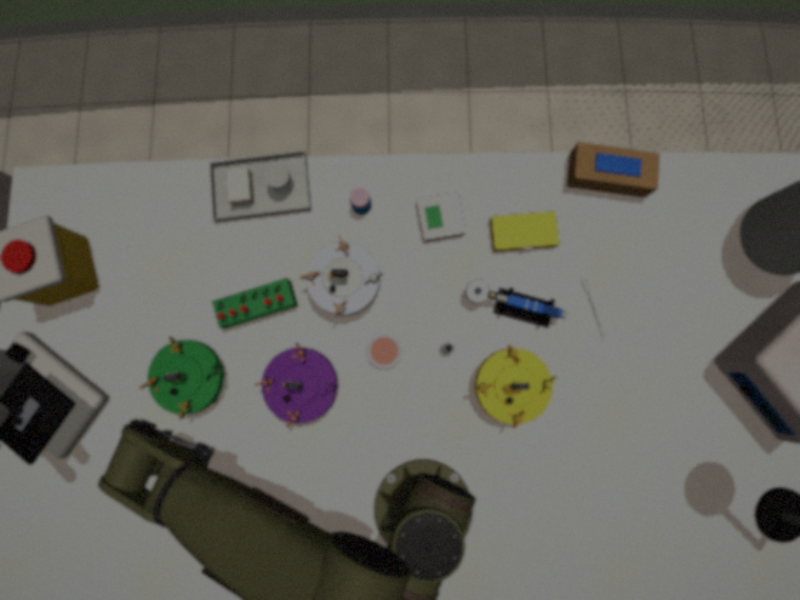

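View pics/scene0.png

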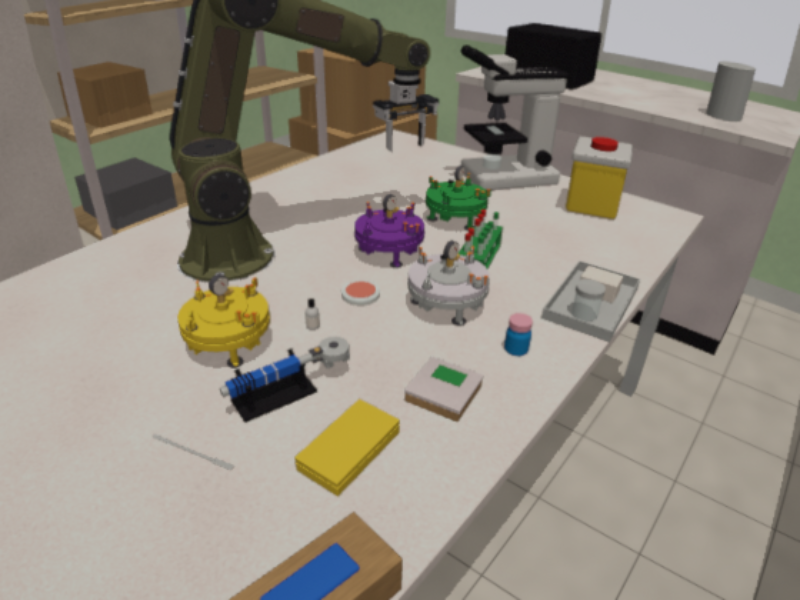

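The silver holder is at about (343,277) in the 800-px top picture, with its bare nut on the right (-y) side at (378,277). The wrench lies at about (525,303), head to the left (+y). Next come coarse positions and enlarged crops.

Run:
```python
from h import *
t=cam('top'); s=560/800
for n,u,v,z in [('holder',343,277,.086),('nut',378,277,.105),('grip',525,303,.06),('head',477,292,.06),('rearEnd',563,313,.06)]:
    print(n,at(t,u*s,v*s,z).round(4))
d=np.load('p0.npz')
a=cv2.resize(d['a'][165:240,205:405],(800,300),interpolation=cv2.INTER_CUBIC)
b=cv2.resize(d['b'][225:292,150:250],(448,300),interpolation=cv2.INTER_CUBIC)
b2=cv2.resize(d['b'][160:227,270:370],(352,300),interpolation=cv2.INTER_CUBIC)
save(np.vstack([a,np.hstack([b,b2])]),'crop0')
```

```text
holder [0.5758 0.188  0.086 ]
nut [0.5712 0.1008 0.105 ]
grip [ 0.5069 -0.2639  0.06  ]
head [ 0.5366 -0.1446  0.06  ]
rearEnd [ 0.4801 -0.3585  0.06  ]
```

View pics/crop0.png

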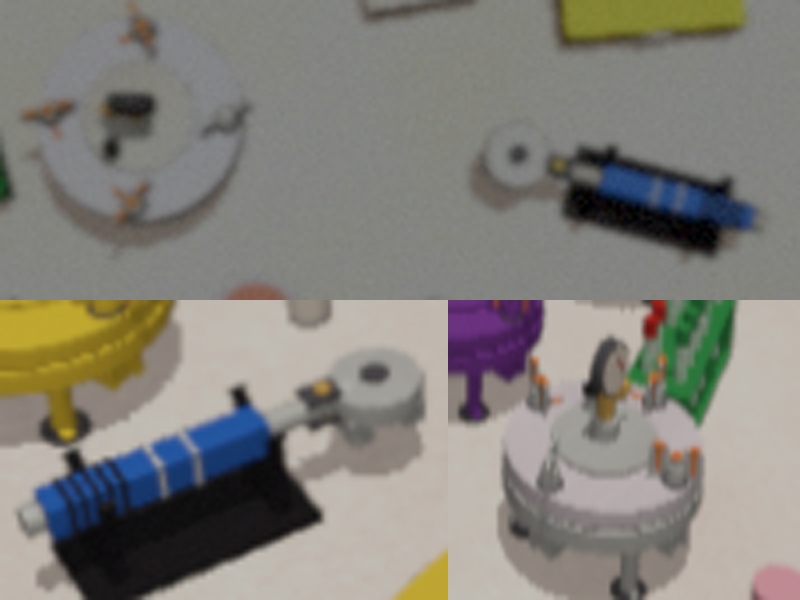

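The loose nut's wings run about 28° off y, with the outer wing leaning toward +x. So the wrench goes on at a yaw of about 118°; it lies at about 75° now. I'll go over the nut for a close look, placing the camera as it will sit with the wrench held.

Request:
send_rows(
  series="8.2 0 0 0 0 0 1",
)

```text
validation failed for argument at $.se...
```

Request:
send_rows(
  series="0 8.2 0 -31.8 -4.5 -57.7 1;0 8.2 0 -31.8 -4.5 -57.7 1;0 8.2 0 -31.8 -4.5 -57.7 1;0 8.2 0 -31.8 -4.5 -57.7 1;0 8.2 0 -31.8 -4.5 -57.7 1;0 8.2 0 -31.8 -4.5 -57.7 1;0 8.2 0 -31.8 -4.5 -57.7 1;0 8.2 0 -31.8 -4.5 -57.7 1;0 8.2 0 -31.8 -4.5 -57.7 1;0 8.2 0 -31.8 -4.5 -57.7 1",
)

```text
time_s: 0.98
ee_pos: [0.4648, 0.1964, 0.234]
eef_rot: [-1.571, 0.0, 0.494]
force: [0.1, 1.6, 0.4]
grip_width: 0.0939
```

Request:
send_rows(
  series="0 0 0 5.1 -1.6 -23.5 1;0 0 0 5.1 -1.6 -23.5 1;0 0 0 5.1 -1.6 -23.5 1;0 0 0 5.1 -1.6 -23.5 1;0 0 0 5.1 -1.6 -23.5 1;0 0 0 5.1 -1.6 -23.5 1;0 0 0 5.1 -1.6 -23.5 1;0 0 0 5.1 -1.6 -23.5 1;0 0 0 5.1 -1.6 -23.5 1;0 0 0 5.1 -1.6 -23.5 1",
)

```text
time_s: 1.82
ee_pos: [0.6198, 0.0167, 0.2499]
eef_rot: [-1.571, 0.0, 0.496]
force: [-1.7, 1.0, -0.4]
grip_width: 0.0942
```

Run:
```python
from h import *
p=tool();print(p[0],get_obs()['eef_rot'],np.abs(get_obs()['joint_vel']).max()); im=camera('wrist'); np.savez('w1.npz',im=im,p=p[0],R=p[1])
c=cam('wrist',p); u=px(c,[.572,.107,.105]);print(u)
u0,v0=int(u[0])-70,max(0,int(u[1])-50)
print(u0,v0); save(np.vstack([cv2.resize(im[v0:v0+100,u0:u0+140],(700,500),interpolation=cv2.INTER_CUBIC)]),'w1');
```

```text
[0.61982069 0.01671583 0.24994062] [-1.57064040e+00  4.20171726e-05  4.95581351e-01] 0.005840839834342223
[280.61497769  79.2282391 ]
210 29
```

View pics/w1.png

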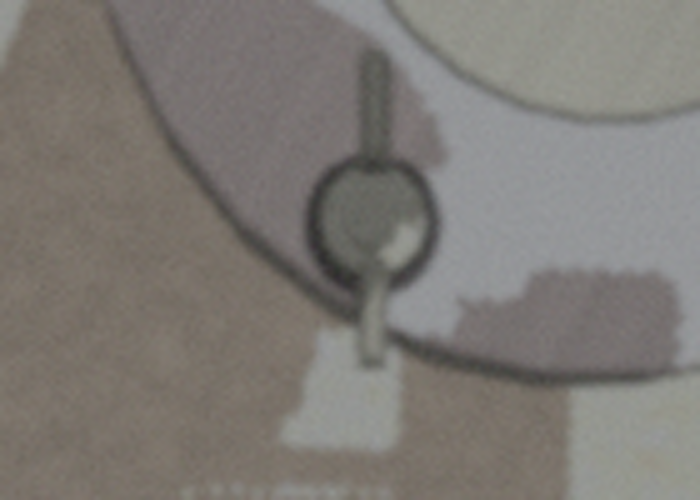

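The nut shows clearly: hub outline centred at about (373,222) in the crop, wing ends at (375,50) and (371,365), so the wings are nearly parallel to tool z.

Run:
```python
from h import *
d=np.load('w1.npz');c=cam('wrist',(d['p'],d['R']))
f=lambda u,v,z:at(c,210+(u+.5)/5-.5,29+(v+.5)/5-.5,z)
a=f(375,50,.104);b=f(371,365,.104);h=f(373,222,.1)
print(a,b,(a+b)/2,np.linalg.norm(a-b),h,np.degrees(np.arctan2(*(a-b)[[1,0]])))
l=f(305,222,.1);r=f(440,222,.1);print(np.linalg.norm(l-r))
# wrench: rough
p,R=tool();G=np.array([.5145,-.2350,.041]);print(R.T@(np.array([.5145,-.235,.2])-p))
```

```text
[0.56001116 0.13591367 0.104     ] [0.58279521 0.09269443 0.104     ] [0.57140319 0.11430405 0.104     ] 0.048857097654713584 [0.57209267 0.1131446  0.1       ] 117.79702994941782
0.02258245139292373
[-0.21245224  0.05007238 -0.17135743]
```

Request:
send_rows(
  series="0 8.3 0 -22 5 -18.5 1;0 8.3 0 -22 5 -18.5 1;0 8.3 0 -22 5 -18.5 1;0 8.3 0 -22 5 -18.5 1;0 8.3 0 -22 5 -18.5 1;0 8.3 0 -22 5 -18.5 1;0 8.3 0 -22 5 -18.5 1;0 8.3 0 -22 5 -18.5 1;0 8.3 0 -22 5 -18.5 1;0 8.3 0 -22 5 -18.5 1",
)

```text
time_s: 2.7
ee_pos: [0.5148, -0.2506, 0.2003]
eef_rot: [-1.571, -0.001, -0.229]
force: [1.2, -0.8, 1.3]
grip_width: 0.0937
```

Run:
```python
from h import *
p=tool();print(p[0],get_obs()['eef_rot'],np.abs(get_obs()['joint_vel']).max()); im=camera('wrist'); np.savez('w2.npz',im=im,p=p[0],R=p[1])
save(im[:,60:500],'w2raw'); save(cv2.resize(im[0:400,130:430],(600,800))[:600] if 0 else cv2.resize(im[:,120:440],None,fx=1.428,fy=1.428,interpolation=cv2.INTER_CUBIC),'w2')
```

```text
[ 0.51477896 -0.25059914  0.20029047] [-1.57073490e+00 -5.93040231e-04 -2.29000938e-01] 0.024839722334656738
```

View pics/w2.png

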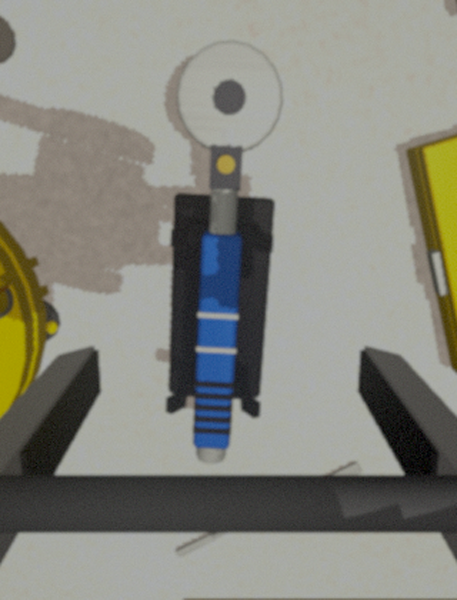

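The picture shows the white bands at (218,316) and (216,350), the cap hole at (229,97), the pivot at (227,163) and the rear of the grip at (211,447).

Run:
```python
from h import *
d=np.load('w2.npz');p,R=d['p'],d['R'];c=cam('wrist',(p,R))
f=lambda u,v,z:at(c,120+(u+.5)/1.428-.5,(v+.5)/1.428-.5,z)
m=f(217,333,.072);fr=f(222.5,235,.072);re=f(211.5,447,.072);pv=f(227,163,.07);h=f(229.5,97,.07)
for n,x in zip(('mid','front','rear','piv','hole'),(m,fr,re,pv,h)): print(n,x.round(4),(R.T@(x-p)).round(4), np.linalg.norm(x-m).round(4))
dd=fr-re;print('axis yaw',np.degrees(np.arctan2(dd[1],dd[0])),'hole yaw',np.degrees(np.arctan2(*(h-m)[[1,0]])))
l=f(178,97,.07);r=f(283,97,.07);print('cap',np.linalg.norm(l-r))
```

```text
mid [ 0.5015 -0.2741  0.072 ] [-0.0077  0.1283 -0.026 ] 0.0
front [ 0.5184 -0.2167  0.072 ] [-0.0042  0.1283  0.0338] 0.0599
rear [ 0.48   -0.3485  0.072 ] [-0.0117  0.1283 -0.1033] 0.0774
piv [ 0.5302 -0.1779  0.07  ] [-0.0016  0.1303  0.0743] 0.1005
hole [ 0.5395 -0.1441  0.07  ] [-0.0002  0.1303  0.1094] 0.1355
axis yaw 73.75553071474008 hole yaw 73.68799565611202
cap 0.057623524082038094
```

Request:
send_rows(
  series="0 0.64 0 -0.6 1 0.4 1;0 0.64 0 -0.6 3 0.4 1;0 0.64 0 -0.6 5 0.4 1;0 0.64 0 -0.6 7 0.4 1;0 0.64 0 -0.6 9 0.4 1;0 0.64 0 -0.6 11 0.4 1;0 0.64 0 -0.6 13 0.4 1;0 0.64 0 -0.6 14.5 0.4 1;0 0.64 0 -0.6 15.4 0.4 1;0 0.64 0 -0.6 15.9 0.4 1",
)

```text
time_s: 3.58
ee_pos: [0.5099, -0.245, 0.0401]
eef_rot: [-1.571, 0.001, -0.284]
force: [-0.6, -0.8, 0.8]
grip_width: 0.0936
```

Request:
send_rows(
  series="0 0 0 0 0 0 0;0 0 0 0 0 0 -0.2;0 0 0 0 0 0 -0.4;0 0 0 0 0 0 -0.6;0 0 0 0 0 0 -0.8;0 0 0 0 0 0 -1;0 0 0 0 0 0 -1;0 0 0 0 0 0 -1;0 0 0 0 0 0 -1;0 0 0 0 0 0 -1",
  newtons=40,
)

```text
time_s: 4.42
ee_pos: [0.5095, -0.2463, 0.0408]
eef_rot: [-1.571, 0.0, -0.286]
force: [-0.3, 0.1, 0.7]
grip_width: 0.0306
```

Request:
send_rows(
  series="0 0 0 0 0 0 -1;0 0 0 0 0 0 -1;0 0 0 0 0 0 -1;0 0 0 0 0 0 -1;0 0 0 0 0 0 -1;0 0 0 0 0 0 -1;0 0 0 0 0 0 -1;0 0 0 0 0 0 -1;0 0 0 0 0 0 -1;0 0 0 0 0 0 -1",
  newtons=55,
)

```text
time_s: 5.25
ee_pos: [0.5096, -0.2463, 0.0408]
eef_rot: [-1.571, 0.0, -0.286]
force: [1.7, 0.0, -0.8]
grip_width: 0.0237
```

Run:
```python
from h import *
o=get_obs();print(o['ee_pos'],o['eef_rot'],o['grip_width'],o['force'],o['moment'])
np.savez('grasp.npz',p=tool(o)[0],R=tool(o)[1])
```

```text
[ 0.50956556 -0.24631754  0.0408225 ] [-1.57084020e+00  6.12391108e-06 -2.85723873e-01] 0.023707067119346913 [ 1.68670786  0.01952921 -0.82297361] [-0.13362804 -0.00649045  0.0180384 ]
```

Request:
send_rows(
  series="0 0 0 0 -0.5 0 -1;0 0 0 0 -1.5 0 -1;0 0 0 0 -3 0 -1;0 0 0 0 -5 0 -1;0 0 0 0 -7.5 0 -1;0 0 0 0 -10 0 -1;0 0 0 0 -12.5 0 -1;0 0 0 0 -14.2 0 -1;0 0 0 0 -15 0 -1;0 0 0 0 -15 0 -1",
)

```text
time_s: 6.08
ee_pos: [0.51, -0.2465, 0.1929]
eef_rot: [-1.571, -0.003, -0.286]
force: [0.0, -0.4, -4.3]
grip_width: 0.0235
```

Run:
```python
from h import *
o=get_obs();p=tool(o);print(p[0],o['eef_rot'],o['force'],o['moment'],o['grip_width']); im=camera('wrist'); np.savez('w3.npz',im=im,p=p[0],R=p[1])
save(np.hstack([cv2.resize(im[:170,210:350],None,fx=3.5,fy=3.5,interpolation=cv2.INTER_CUBIC),]),'w3')
```

```text
[ 0.50998506 -0.24651039  0.19288441] [-1.57145219 -0.00288559 -0.28571043] [ 0.040331   -0.35330777 -4.27670106] [-0.05331543  0.0475017   0.06240035] 0.023533403978656487
```

View pics/w3.png

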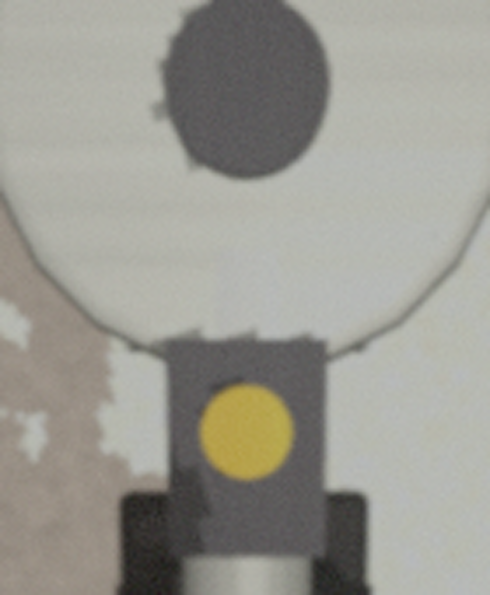

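Hole centre is at (247,88) and the pivot at (247,431) in the crop; both are straight ahead along tool z. Combining both views gives the cap height and the socket's place in the tool frame.

Run:
```python
from h import *
d2=np.load('w2.npz');c2=cam('wrist',(d2['p'],d2['R']))
d3=np.load('w3.npz');p3,R3=d3['p'],d3['R'];c3=cam('wrist',(p3,R3))
g=np.load('grasp.npz')
f2=lambda u,v,z:at(c2,120+(u+.5)/1.428-.5,(v+.5)/1.428-.5,z)
f3=lambda u,v,z:at(c3,210+(u+.5)/3.5-.5,(v+.5)/3.5-.5,z)
for hc in (.006,.010,.014,.018,.022):
    z2=.06+hc; z3=p3[2]+.019+hc
    a=[g['R'].T@(f2(*q,z2)-g['p']) for q in((229.5,97),(227,163))]
    b=[R3.T@(f3(*q,z3)-p3) for q in((247.5,88),(247,431))]
    w=np.linalg.norm(f2(178,97,z2)-f2(283,97,z2))
    print(hc,'hole',a[0][[0,2]].round(4),b[0][[0,2]].round(4),'piv',a[1][[0,2]].round(4),b[1][[0,2]].round(4),w.round(4))
m=g['R'].T@(f2(217,333,.072)-g['p']);print(m)
```

```text
0.006 hole [-0.0002  0.107 ] [-0.0006  0.1068] piv [0.0004 0.0715] [-0.0006  0.0707] 0.0584
0.01 hole [-0.0002  0.1065] [-0.0006  0.1059] piv [0.0004 0.0715] [-0.0006  0.0708] 0.0576
0.014 hole [-1.000e-04  1.061e-01] [-0.0006  0.1051] piv [0.0005 0.0714] [-0.0006  0.0709] 0.0569
0.018 hole [-1.000e-04  1.056e-01] [-0.0006  0.1042] piv [0.0005 0.0714] [-0.0006  0.0709] 0.0561
0.022 hole [-1.000e-04  1.051e-01] [-0.0006  0.1034] piv [0.0005 0.0714] [-0.0006  0.071 ] 0.0554
[-1.48269876e-05 -3.11762224e-02 -2.90115374e-02]
```

Request:
send_rows(
  series="0 -0.4 0 0.1 0 1.3 -1;0 -1.3 0 0.5 0 4.2 -1;0 -2.3 0 0.8 0 7.5 -1;0 -3.4 0 1.2 0 11 -1;0 -4.5 0 1.7 0 14.7 -1;0 -5.6 0 2.1 0 18.2 -1;0 -6.7 0 2.5 0 21.8 -1;0 -7.7 0 2.9 0 25 -1;0 -8.5 0 3.15 0.2 27.6 -1;0 -8.83 0 3.26 0.3 28.69 -1",
)

```text
time_s: 6.97
ee_pos: [0.6217, 0.0238, 0.1858]
eef_rot: [-1.569, 0.002, 0.493]
force: [-0.8, -0.2, -4.0]
grip_width: 0.0235
```

Request:
send_rows(
  series="0 0 0 0 0.2 0 -1;0 0 0 0 0.5 0 -1;0 0 0 0 1 0 -1;0 0 0 0 1.5 0 -1;0 0 0 0 2 0 -1;0 0 0 0 2.5 0 -1;0 0 0 0 3 0 -1;0 0 0 0 3.5 0 -1;0 0 0 0 4 0 -1;0 0 0 0 4 0 -1",
)

```text
time_s: 7.8
ee_pos: [0.6213, 0.0197, 0.1466]
eef_rot: [-1.57, 0.001, 0.485]
force: [0.0, -0.2, -3.8]
grip_width: 0.0235
```

```bash
cat > st.py <<'E'
from h import *
N=np.array([.5718,.1137])
o=get_obs();p,R=tool(o);print(o['time_s'],p.round(4),np.degrees(o['eef_rot']).round(2),o['force'].round(2),o['moment'].round(3),round(o['grip_width'],4))
s=R.T@np.array([*N,0]-p); print('nut in tool',s.round(4),'want x -.0006 z .1067')
E
cat > st2.py <<'E'
from st import *
b=camera('scene');c=cam('scene');u=px(c,[.5718,.1137,.11]).astype(int);print(u)
q=b[u[1]-35:u[1]+25,u[0]-50:u[0]+30];save(cv2.resize(q,(800,600),interpolation=cv2.INTER_CUBIC),'s1')
E
python3 st2.py
```

```text
7.8 [0.6213 0.0197 0.1466] [-8.996e+01  8.000e-02  2.777e+01] [ 0.02 -0.18 -3.84] [-0.028  0.096  0.036] 0.0235
nut in tool [0.0002 0.1466 0.1061] want x -.0006 z .1067
[298 193]
```

View pics/s1.png

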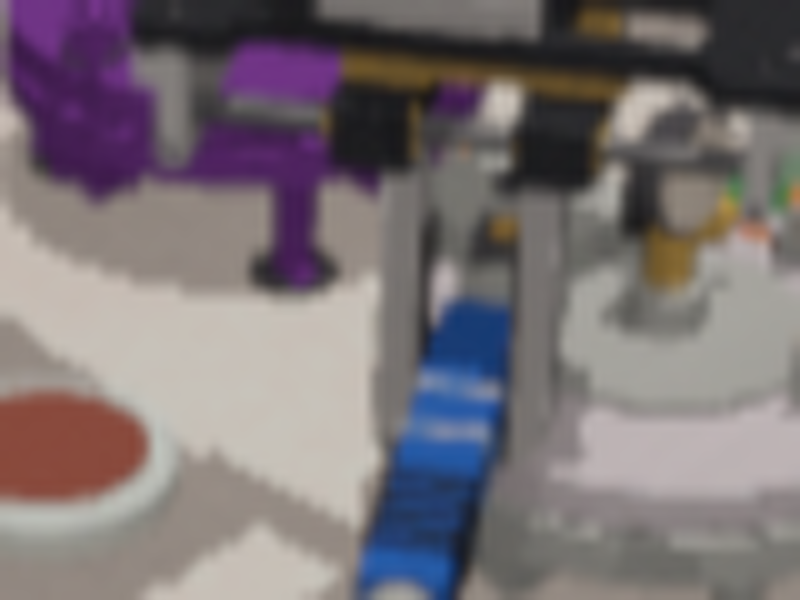

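The gripper hides the nut in the scene view, so I'll go by force and height: correct by +0.8 / -0.6 mm and lower gently.

Request:
send_rows(
  series="0 0 0 0.08 0.3 -0.06 -1;0 0 0 0.08 0.6 -0.06 -1;0 0 0 0.08 0.9 -0.06 -1;0 0 0 0.08 1.2 -0.06 -1;0 0 0 0.08 1.5 -0.06 -1;0 0 0 0.08 1.8 -0.06 -1;0 0 0 0.08 2.0 -0.06 -1;0 0 0 0.08 2.2 -0.06 -1;0 0 0 0.08 2.4 -0.06 -1;0 0 0 0.08 2.4 -0.06 -1",
)

```text
time_s: 8.68
ee_pos: [0.6226, 0.0196, 0.1234]
eef_rot: [-1.571, 0.0, 0.485]
force: [-0.5, -0.6, -4.1]
grip_width: 0.0233
```

```bash
python3 st.py
```

```text
8.6833 [0.6226 0.0196 0.1234] [-8.999e+01  3.000e-02  2.778e+01] [-0.51 -0.59 -4.14] [-0.084  0.113  0.002] 0.0233
nut in tool [-0.001   0.1234  0.1069] want x -.0006 z .1067
```

Request:
send_rows(
  series="0 0 0 -0.03 0.1 0.02 -1;0 0 0 -0.03 0.2 0.02 -1;0 0 0 -0.03 0.3 0.02 -1;0 0 0 -0.03 0.35 0.02 -1;0 0 0 -0.03 0.4 0.02 -1;0 0 0 -0.03 0.45 0.02 -1;0 0 0 -0.03 0.5 0.02 -1;0 0 0 -0.03 0.55 0.02 -1;0 0 0 -0.03 0.6 0.02 -1;0 0 0 -0.03 0.6 0.02 -1",
)

```text
time_s: 9.52
ee_pos: [0.6223, 0.0197, 0.1177]
eef_rot: [-1.571, 0.0, 0.485]
force: [-1.7, -0.1, -3.4]
grip_width: 0.0238
```

```bash
python3 st.py
```

```text
9.5167 [0.6223 0.0197 0.1177] [-9.000e+01  1.000e-02  2.778e+01] [-1.71 -0.06 -3.38] [-0.106  0.212  0.096] 0.0238
nut in tool [-0.0008  0.1177  0.1067] want x -.0006 z .1067
```

Request:
send_rows(
  series="0 0 0 0 0.1 0 -1;0 0 0 0 0.2 0 -1;0 0 0 0 0.3 0 -1;0 0 0 0 0.4 0 -1;0 0 0 0 0.5 0 -1;0 0 0 0 0.6 0 -1;0 0 0 0 0.7 0 -1;0 0 0 0 0.8 0 -1;0 0 0 0 0.9 0 -1;0 0 0 0 0.9 0 -1",
)

```text
time_s: 10.35
ee_pos: [0.6222, 0.0196, 0.1086]
eef_rot: [-1.571, 0.0, 0.485]
force: [-1.4, -1.1, -3.5]
grip_width: 0.0237
```

```bash
python3 st.py
```

```text
10.35 [0.6222 0.0196 0.1086] [-8.999e+01  2.000e-02  2.777e+01] [-1.4  -1.15 -3.55] [-0.124  0.263  0.121] 0.0237
nut in tool [-0.0008  0.1086  0.1067] want x -.0006 z .1067
```

Request:
send_rows(
  series="0 0 0 0 0.05 0 -1;0 0 0 0 0.1 0 -1;0 0 0 0 0.12 0 -1;0 0 0 0 0.14 0 -1;0 0 0 0 0.16 0 -1;0 0 0 0 0.18 0 -1;0 0 0 0 0.2 0 -1;0 0 0 0 0.22 0 -1;0 0 0 0 0.22 0 -1;0 0 0 0 0.22 0 -1",
)

```text
time_s: 11.18
ee_pos: [0.6224, 0.0196, 0.1067]
eef_rot: [-1.571, -0.0, 0.485]
force: [-1.9, -0.1, -2.4]
grip_width: 0.0236
```

```bash
python3 st.py
```

```text
11.1833 [0.6224 0.0196 0.1067] [-90.    -0.    27.78] [-1.95 -0.07 -2.38] [-0.116  0.337  0.113] 0.0236
nut in tool [-0.0009  0.1067  0.1068] want x -.0006 z .1067
```

Request:
send_rows(
  series="0 0 0 0 0.03 0 -1;0 0 0 0 0.06 0 -1;0 0 0 0 0.08 0 -1;0 0 0 0 0.08 0 -1;0 0 0 0 0.08 0 -1;0 0 0 0 0.08 0 -1;0 0 0 0 0.08 0 -1;0 0 0 0 0.08 0 -1;0 0 0 0 0.08 0 -1;0 0 0 0 0.08 0 -1",
)

```text
time_s: 12.02
ee_pos: [0.6224, 0.0196, 0.1059]
eef_rot: [-1.571, -0.0, 0.485]
force: [-0.6, -3.0, 1.5]
grip_width: 0.0239
```

```bash
python3 st.py
```

```text
12.0167 [0.6224 0.0196 0.1059] [-9.001e+01 -1.000e-02  2.778e+01] [-0.58 -2.99  1.49] [-0.067  0.379  0.18 ] 0.0239
nut in tool [-0.001   0.1059  0.1069] want x -.0006 z .1067
```

Fully seated: TCP 0.106 and the vertical force up 5 N. Now I turn clockwise about the nut axis: 10° first, since the nut has at least 20° of free travel.

Request:
send_rows(
  series="0 0.2 0 -0.186 0 0.002 -1;0 0.4 0 -0.372 0 0.007 -1;0 0.6 0 -0.558 0 0.015 -1;0 0.8 0 -0.744 0 0.026 -1;0 1.0 0 -0.93 0 0.041 -1;0 1.2 0 -1.115 0 0.058 -1;0 1.4 0 -1.3 0 0.08 -1;0 1.6 0 -1.485 0 0.104 -1;0 1.8 0 -1.669 0 0.131 -1;0 2.0 0 -1.853 0 0.162 -1",
)

```text
time_s: 12.85
ee_pos: [0.6051, 0.0122, 0.1059]
eef_rot: [-1.571, -0.0, 0.309]
force: [-0.8, -4.9, 1.0]
grip_width: 0.0235
```

```bash
cat >> st.py <<'E'
F=o['force'];Mz=o['moment'][2]
for n,l in(('nut',.1067),('piv',.0707)):
    c=p+R@[0,0,l]; r=p-c; print('torque',n,round(Mz+r[0]*F[1]-r[1]*F[0],3),end=' ')
print('toolF',(R.T@F).round(2),'turned',round(27.78-np.degrees(o['eef_rot'][2]),2))
E
python3 st.py
```

```text
12.85 [0.6051 0.0122 0.1059] [-9.002e+01 -1.000e-02  1.768e+01] [-0.83 -4.88  1.02] [-0.504  0.396  0.489] 0.0235
nut in tool [-0.0009  0.1059  0.1068] want x -.0006 z .1067
torque nut 0.247 torque piv 0.329 toolF [-2.27 -1.02 -4.4 ] turned 10.1
```

Request:
send_rows(
  series="0 0.16 0 -0.149 0 -0.009 -1;0 0.32 0 -0.298 0 -0.016 -1;0 0.48 0 -0.447 0 -0.021 -1;0 0.64 0 -0.596 0 -0.013 -1;0 0.8 0 -0.744 0 -0.004 -1;0 0.96 0 -0.893 0 0.007 -1;0 1.12 0 -1.041 0 0.021 -1;0 1.28 0 -1.189 0 0.037 -1;0 1.44 0 -1.337 0 0.054 -1;0 1.6 0 -1.485 0 0.074 -1",
)

```text
time_s: 13.68
ee_pos: [0.5907, 0.0085, 0.1059]
eef_rot: [-1.571, -0.0, 0.169]
force: [-1.2, -5.2, 2.2]
grip_width: 0.0234
```

```bash
python3 st.py
```

```text
13.6833 [0.5907 0.0085 0.1059] [-90.   -0.    9.7] [-1.25 -5.23  2.15] [-0.523  0.434  0.446] 0.0234
nut in tool [-0.0009  0.1059  0.1069] want x -.0006 z .1067
torque nut 0.22 torque piv 0.296 toolF [-2.11 -2.15 -4.95] turned 18.08
```

Request:
send_rows(
  series="0 0.08 0 -0.0745 0 0.0 -1;0 0.16 0 -0.149 0 0.001 -1;0 0.24 0 -0.223 0 0.002 -1;0 0.32 0 -0.298 0 0.004 -1;0 0.4 0 -0.372 0 0.006 -1;0 0.48 0 -0.447 0 0.009 -1;0 0.56 0 -0.521 0 0.013 -1;0 0.64 0 -0.596 0 0.017 -1;0 0.72 0 -0.67 0 0.021 -1;0 0.8 0 -0.744 0 0.026 -1",
)

```text
time_s: 14.52
ee_pos: [0.5834, 0.0075, 0.1059]
eef_rot: [-1.571, -0.0, 0.1]
force: [-1.5, -6.0, 2.0]
grip_width: 0.0234
```

```bash
python3 st.py
```

```text
14.5167 [0.5834 0.0075 0.1059] [-9.001e+01 -1.000e-02  5.710e+00] [-1.48 -6.01  2.  ] [-0.495  0.407  0.4  ] 0.0234
nut in tool [-0.001   0.1059  0.1069] want x -.0006 z .1067
torque nut 0.179 torque piv 0.253 toolF [-2.07 -2.   -5.83] turned 22.07
```

Request:
send_rows(
  series="0 0.08 0 -0.0745 0 -0.01 -1;0 0.16 0 -0.149 0 -0.02 -1;0 0.24 0 -0.223 0 -0.028 -1;0 0.32 0 -0.298 0 -0.026 -1;0 0.4 0 -0.372 0 -0.024 -1;0 0.48 0 -0.447 0 -0.021 -1;0 0.56 0 -0.521 0 -0.017 -1;0 0.64 0 -0.596 0 -0.013 -1;0 0.72 0 -0.67 0 -0.009 -1;0 0.8 0 -0.744 0 -0.004 -1",
)

```text
time_s: 15.35
ee_pos: [0.5759, 0.0069, 0.1058]
eef_rot: [-1.571, 0.0, 0.03]
force: [-1.3, -3.3, 2.2]
grip_width: 0.0237
```

```bash
python3 st.py
```

```text
15.35 [0.5759 0.0069 0.1058] [-9.00e+01  1.00e-02  1.74e+00] [-1.29 -3.27  2.2 ] [-0.197  0.299  0.344] 0.0237
nut in tool [-0.0009  0.1058  0.1069] want x -.0006 z .1067
torque nut 0.196 torque piv 0.246 toolF [-1.39 -2.2  -3.23] turned 26.04
```

Request:
send_rows(
  series="0 0.08 0 -0.0745 0 0.0 -1;0 0.16 0 -0.149 0 0.001 -1;0 0.24 0 -0.223 0 0.002 -1;0 0.32 0 -0.298 0 0.004 -1;0 0.4 0 -0.372 0 0.006 -1;0 0.48 0 -0.447 0 0.009 -1;0 0.56 0 -0.521 0 0.013 -1;0 0.64 0 -0.596 0 0.017 -1;0 0.72 0 -0.67 0 0.021 -1;0 0.8 0 -0.744 0 0.026 -1",
)

```text
time_s: 16.18
ee_pos: [0.5685, 0.0068, 0.1059]
eef_rot: [-1.571, -0.0, -0.04]
force: [-1.0, -3.1, 2.4]
grip_width: 0.0241
```

```bash
python3 st.py
```

```text
16.1833 [0.5685 0.0068 0.1059] [-90.    -0.    -2.26] [-1.   -3.09  2.41] [-0.064  0.267  0.381] 0.0241
nut in tool [-0.001   0.1059  0.1069] want x -.0006 z .1067
torque nut 0.288 torque piv 0.319 toolF [-0.88 -2.41 -3.13] turned 30.04
```

Request:
send_rows(
  series="0 0.06 0 -0.056 0 0.0 -1;0 0.12 0 -0.112 0 0.001 -1;0 0.18 0 -0.168 0 0.001 -1;0 0.24 0 -0.223 0 0.002 -1;0 0.3 0 -0.279 0 0.004 -1;0 0.36 0 -0.335 0 0.005 -1;0 0.42 0 -0.391 0 0.007 -1;0 0.48 0 -0.447 0 0.009 -1;0 0.54 0 -0.503 0 0.012 -1;0 0.6 0 -0.558 0 0.015 -1",
)

```text
time_s: 17.02
ee_pos: [0.563, 0.0072, 0.1058]
eef_rot: [-1.571, 0.0, -0.092]
force: [-0.7, -4.7, 2.2]
grip_width: 0.0236
```

```bash
python3 st.py
```

```text
17.0167 [0.563  0.0072 0.1058] [-90.     0.    -5.26] [-0.69 -4.75  2.19] [-0.284  0.331  0.35 ] 0.0236
nut in tool [-0.001   0.1058  0.1069] want x -.0006 z .1067
torque nut 0.323 torque piv 0.332 toolF [-0.25 -2.19 -4.79] turned 33.04
```

Request:
send_rows(
  series="0 0.06 0 -0.056 0 0.0 -1;0 0.12 0 -0.112 0 -0.01 -1;0 0.18 0 -0.168 0 -0.014 -1;0 0.24 0 -0.223 0 -0.013 -1;0 0.3 0 -0.279 0 -0.011 -1;0 0.36 0 -0.335 0 -0.01 -1;0 0.42 0 -0.391 0 -0.008 -1;0 0.48 0 -0.447 0 -0.006 -1;0 0.54 0 -0.503 0 -0.003 -1;0 0.6 0 -0.558 0 0.0 -1",
)

```text
time_s: 17.85
ee_pos: [0.5574, 0.0077, 0.1059]
eef_rot: [-1.571, -0.0, -0.144]
force: [-0.7, -2.3, 1.3]
grip_width: 0.0232
```

```bash
python3 st.py
```

```text
17.85 [0.5574 0.0077 0.1059] [-90.    -0.    -8.25] [-0.71 -2.34  1.29] [-0.051  0.257  0.258] 0.0232
nut in tool [-0.001   0.1059  0.1069] want x -.0006 z .1067
torque nut 0.219 torque piv 0.232 toolF [-0.36 -1.29 -2.42] turned 36.03
```

Still only drag; I continue in small steps.

Request:
send_rows(
  series="0 0.08 0 -0.0745 0 0.0 -1;0 0.16 0 -0.149 0 0.001 -1;0 0.24 0 -0.223 0 0.002 -1;0 0.32 0 -0.298 0 0.004 -1;0 0.4 0 -0.372 0 0.006 -1;0 0.48 0 -0.447 0 0.009 -1;0 0.56 0 -0.521 0 0.013 -1;0 0.64 0 -0.596 0 0.017 -1;0 0.72 0 -0.67 0 0.021 -1;0 0.8 0 -0.744 0 0.026 -1",
)

```text
time_s: 18.68
ee_pos: [0.5501, 0.0091, 0.1058]
eef_rot: [-1.571, -0.0, -0.214]
force: [-0.9, -2.6, 1.5]
grip_width: 0.0234
```

```bash
python3 st.py
```

```text
18.6833 [0.5501 0.0091 0.1058] [-90.    -0.   -12.26] [-0.86 -2.62  1.46] [-0.064  0.205  0.27 ] 0.0234
nut in tool [-0.001   0.1058  0.1069] want x -.0006 z .1067
torque nut 0.24 torque piv 0.25 toolF [-0.28 -1.46 -2.74] turned 40.04
```

Request:
send_rows(
  series="0 0.08 0 -0.0745 0 0.0 -1;0 0.16 0 -0.149 0 0.001 -1;0 0.24 0 -0.223 0 0.002 -1;0 0.32 0 -0.298 0 0.004 -1;0 0.4 0 -0.372 0 0.006 -1;0 0.48 0 -0.447 0 0.009 -1;0 0.56 0 -0.521 0 0.013 -1;0 0.64 0 -0.596 0 0.017 -1;0 0.72 0 -0.67 0 0.021 -1;0 0.8 0 -0.744 0 0.026 -1",
)

```text
time_s: 19.52
ee_pos: [0.5429, 0.0109, 0.1059]
eef_rot: [-1.571, -0.0, -0.284]
force: [-1.8, -3.0, 2.4]
grip_width: 0.0239
```

```bash
python3 st.py
```

```text
19.5167 [0.5429 0.0109 0.1059] [-90.    -0.   -16.27] [-1.78 -2.97  2.38] [-0.199  0.172  0.255] 0.0239
nut in tool [-0.001   0.1059  0.1068] want x -.0006 z .1067
torque nut 0.161 torque piv 0.193 toolF [-0.88 -2.38 -3.35] turned 44.05
```

Request:
send_rows(
  series="0 0.08 0 -0.0745 0 0.0 -1;0 0.16 0 -0.149 0 0.001 -1;0 0.24 0 -0.223 0 0.002 -1;0 0.32 0 -0.298 0 0.004 -1;0 0.4 0 -0.372 0 0.006 -1;0 0.48 0 -0.447 0 0.009 -1;0 0.56 0 -0.521 0 0.013 -1;0 0.64 0 -0.596 0 0.017 -1;0 0.72 0 -0.67 0 0.021 -1;0 0.8 0 -0.744 0 0.026 -1",
)

```text
time_s: 20.35
ee_pos: [0.5358, 0.0132, 0.1059]
eef_rot: [-1.571, 0.0, -0.354]
force: [-2.2, -4.7, 2.1]
grip_width: 0.0238
```

```bash
python3 st.py
```

```text
20.35 [0.5358 0.0132 0.1059] [-90.01   0.   -20.26] [-2.2  -4.66  2.05] [-0.367  0.264  0.258] 0.0238
nut in tool [-0.001   0.1058  0.1068] want x -.0006 z .1067
torque nut 0.209 torque piv 0.226 toolF [-0.45 -2.05 -5.13] turned 48.04
```

Request:
send_rows(
  series="0 0.06 0 -0.056 0 0.0 -1;0 0.12 0 -0.112 0 -0.01 -1;0 0.18 0 -0.168 0 -0.014 -1;0 0.24 0 -0.223 0 -0.013 -1;0 0.3 0 -0.279 0 -0.011 -1;0 0.36 0 -0.335 0 -0.01 -1;0 0.42 0 -0.391 0 -0.008 -1;0 0.48 0 -0.447 0 -0.006 -1;0 0.54 0 -0.503 0 -0.003 -1;0 0.6 0 -0.558 0 0.0 -1",
)

```text
time_s: 21.18
ee_pos: [0.5306, 0.0152, 0.1058]
eef_rot: [-1.571, -0.0, -0.406]
force: [-0.6, -3.5, 2.8]
grip_width: 0.0235
```

```bash
python3 st.py
```

```text
21.1833 [0.5306 0.0152 0.1058] [-90.    -0.   -23.25] [-0.59 -3.54  2.81] [-0.059  0.151  0.164] 0.0235
nut in tool [-0.001   0.1059  0.1068] want x -.0006 z .1067
torque nut 0.255 torque piv 0.224 toolF [ 0.86 -2.81 -3.49] turned 51.03
```

Request:
send_rows(
  series="0 0.06 0 -0.056 0 0.0 -1;0 0.12 0 -0.112 0 0.001 -1;0 0.18 0 -0.168 0 0.001 -1;0 0.24 0 -0.223 0 0.002 -1;0 0.3 0 -0.279 0 0.004 -1;0 0.36 0 -0.335 0 0.005 -1;0 0.42 0 -0.391 0 0.007 -1;0 0.48 0 -0.447 0 0.009 -1;0 0.54 0 -0.503 0 0.012 -1;0 0.6 0 -0.558 0 0.015 -1",
)

```text
time_s: 22.02
ee_pos: [0.5261, 0.0173, 0.1061]
eef_rot: [-1.57, -0.002, -0.458]
force: [5.6, -5.7, -0.1]
grip_width: 0.0236
```

```bash
python3 st.py
```

```text
22.0167 [0.5261 0.0173 0.1061] [-89.98  -0.1  -26.25] [ 5.56 -5.66 -0.09] [-0.742 -1.084  0.326] 0.0236
nut in tool [-0.0019  0.1061  0.1067] want x -.0006 z .1067
torque nut 1.125 torque piv 0.855 toolF [ 7.49  0.1  -2.62] turned 54.03
```

It bears: pivot torque jumped from 0.22 to 0.86 Nm. I turn 3° more, about the fold pivot, to see whether the torque stays flat, which would mean the joint has given.

Request:
send_rows(
  series="0 0.06 0 -0.037 0 0.0 -1;0 0.12 0 -0.074 0 0.0 -1;0 0.18 0 -0.111 0 0.001 -1;0 0.24 0 -0.148 0 0.002 -1;0 0.3 0 -0.185 0 0.002 -1;0 0.36 0 -0.222 0 0.003 -1;0 0.42 0 -0.259 0 0.005 -1;0 0.48 0 -0.296 0 0.006 -1;0 0.54 0 -0.333 0 0.008 -1;0 0.6 0 -0.37 0 0.01 -1",
)

```text
time_s: 22.85
ee_pos: [0.5229, 0.0189, 0.1061]
eef_rot: [-1.57, -0.002, -0.51]
force: [5.5, -5.1, 0.4]
grip_width: 0.0237
```

```bash
python3 st.py
python3 - <<'E'
from h import *
im=camera('wrist');save(cv2.resize(im[:170,210:350],None,fx=3.5,fy=3.5,interpolation=cv2.INTER_CUBIC),'w4')
E
```

```text
22.85 [0.5229 0.0189 0.1061] [-89.98  -0.1  -29.25] [ 5.52 -5.07  0.36] [-0.798 -1.082  0.371] 0.0237
nut in tool [-0.0038  0.1061  0.1065] want x -.0006 z .1067
torque nut 1.149 torque piv 0.886 toolF [ 7.3  -0.34 -1.73] turned 57.03
```

View pics/w4.png

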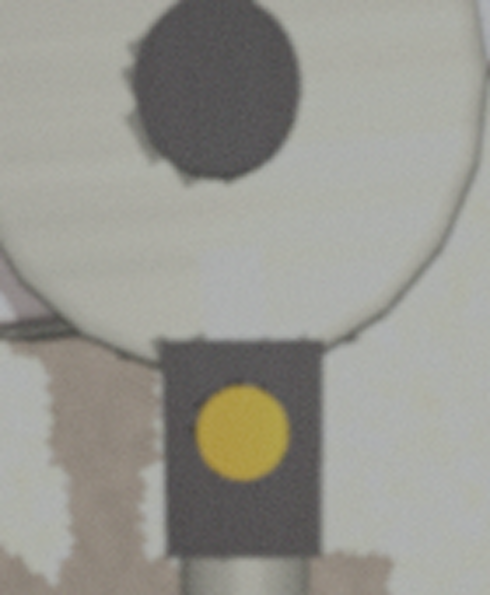

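The torque is flat (+0.03 Nm, as the 0.6 Nm/rad spring predicts), and the hole has moved left from 247 to 217 while the pivot is at 243. The joint has given by about 0.08 rad. I stop here and ease back to unload before lifting.

Request:
send_rows(
  series="0 -0.1 0 0.062 0 0.0 -1;0 -0.2 0 0.123 0 0.001 -1;0 -0.3 0 0.185 0 0.002 -1;0 -0.4 0 0.247 0 0.004 -1;0 -0.5 0 0.308 0 0.007 -1;0 -0.6 0 0.37 0 0.01 -1;0 -0.7 0 0.431 0 0.013 -1;0 -0.8 0 0.493 0 0.017 -1;0 -0.9 0 0.555 0 0.022 -1;0 -1.0 0 0.616 0 0.027 -1",
)

```text
time_s: 23.73
ee_pos: [0.5282, 0.0163, 0.106]
eef_rot: [-1.57, -0.001, -0.423]
force: [2.2, -4.3, 0.6]
grip_width: 0.0242
```

```bash
python3 st.py
```

```text
23.7333 [0.5282 0.0163 0.106 ] [-8.998e+01 -6.000e-02 -2.424e+01] [ 2.19 -4.34  0.65] [-0.534 -0.794 -0.147] 0.0242
nut in tool [-0.0004  0.106   0.1067] want x -.0006 z .1067
torque nut 0.256 torque piv 0.12 toolF [ 3.78 -0.64 -3.06] turned 52.02
```

Request:
send_rows(
  series="0 0 0 0.03 0 -0.02 -1;0 0 0 0.05 0 -0.03 -1;0 0 0 0.05 -0.1 -0.03 -1;0 0 0 0.05 -0.2 -0.03 -1;0 0 0 0.05 -0.3 -0.03 -1;0 0 0 0.05 -0.4 -0.03 -1;0 0 0 0.05 -0.5 -0.03 -1;0 0 0 0.05 -0.6 -0.03 -1;0 0 0 0.05 -0.7 -0.03 -1;0 0 0 0.05 -0.8 -0.03 -1",
)

```text
time_s: 24.57
ee_pos: [0.5279, 0.0166, 0.1128]
eef_rot: [-1.571, 0.001, -0.423]
force: [9.0, 4.2, -12.2]
grip_width: 0.0237
```

```bash
python3 st.py
```

```text
24.5667 [0.5279 0.0166 0.1128] [-8.999e+01  7.000e-02 -2.422e+01] [  8.97   4.19 -12.19] [-0.065 -1.607 -0.107] 0.0237
nut in tool [0.0003 0.1128 0.1066] want x -.0006 z .1067
torque nut 0.582 torque piv 0.35 toolF [ 6.47 12.18  7.5 ] turned 52.0
```

Some binding on the way up: the socket still presses the wings clockwise. I ease back 1.5° about the nut, within the slot's play.

Request:
send_rows(
  series="0 -0.05 0 0.047 0 0.01 -1;0 -0.1 0 0.093 0 0.02 -1;0 -0.15 0 0.14 0 0.03 -1;0 -0.2 0 0.187 0 0.03 -1;0 -0.25 0 0.233 0 0.03 -1;0 -0.3 0 0.28 0 0.03 -1;0 -0.3 0 0.28 0 0.03 -1;0 -0.3 0 0.28 0 0.03 -1;0 -0.3 0 0.28 0 0.03 -1;0 -0.3 0 0.28 0 0.03 -1",
)

```text
time_s: 25.4
ee_pos: [0.5307, 0.0151, 0.1138]
eef_rot: [-1.571, 0.0, -0.397]
force: [-0.1, -0.2, -3.9]
grip_width: 0.0235
```

```bash
python3 st.py
```

```text
25.4 [0.5307 0.0151 0.1138] [-9.000e+01  2.000e-02 -2.272e+01] [-0.14 -0.15 -3.9 ] [-0.005  0.041 -0.029] 0.0235
nut in tool [-1.000e-04  1.138e-01  1.068e-01] want x -.0006 z .1067
torque nut -0.036 torque piv -0.033 toolF [-0.07  3.9  -0.19] turned 50.5
```

Completely free now. Lifting straight up, slowly at first.

Request:
send_rows(
  series="0 0 0 0 -0.2 0 -1;0 0 0 0 -0.4 0 -1;0 0 0 0 -0.6 0 -1;0 0 0 0 -0.9 0 -1;0 0 0 0 -1.2 0 -1;0 0 0 0 -1.8 0 -1;0 0 0 0 -2.6 0 -1;0 0 0 0 -3.8 0 -1;0 0 0 0 -5 0 -1;0 0 0 0 -5.6 0 -1",
)

```text
time_s: 26.23
ee_pos: [0.5313, 0.0151, 0.172]
eef_rot: [-1.57, -0.002, -0.397]
force: [-0.3, 1.1, -4.2]
grip_width: 0.0234
```

Request:
send_rows(
  series="0 0 0 0 -1 -0.5 -1;0 0 0 0 -2 -2 -1;0 0 0 0 -2.3 -4 -1;0 0 0 0 -2.3 -6 -1;0 0 0 0 -2.3 -7.5 -1;0 0 0 0 -2.3 -8 -1;0 0 0 0 -2.3 -8 -1;0 0 0 0 -2.3 -8 -1;0 0 0 0 -2.3 -8 -1;0 0 0 0 -2.3 -8 -1",
)

```text
time_s: 27.07
ee_pos: [0.5001, -0.0581, 0.1928]
eef_rot: [-1.571, 0.0, -0.396]
force: [-0.6, 0.1, -3.7]
grip_width: 0.0237
```

```bash
python3 st.py;python3 - <<'E'
from h import *
p=tool();im=camera('wrist');b=camera('scene');c=cam('scene');u=px(c,[.572,.114,.10]).astype(int);print(u)
a=cv2.resize(im[:170,210:350],(400,486),interpolation=cv2.INTER_CUBIC)
q=cv2.resize(b[u[1]-30:u[1]+30,u[0]-25:u[0]+24],(400,486),interpolation=cv2.INTER_CUBIC)
save(np.hstack([a,q]),'w5')
g=np.load('grasp.npz'); w=g['p']-p[0]; print('delta to grasp xy in tool',(p[1].T@w).round(4))
E
```

```text
27.0667 [ 0.5001 -0.0581  0.1928] [-9.000e+01  1.000e-02 -2.268e+01] [-0.6   0.07 -3.74] [-0.023  0.105 -0.   ] 0.0237
nut in tool [-0.      0.1928  0.1862] want x -.0006 z .1067
torque nut -0.062 torque piv -0.041 toolF [-0.58  3.74 -0.16] turned 50.46
[298 196]
delta to grasp xy in tool [ 0.0813  0.1519 -0.17  ]
```

View pics/w5.png

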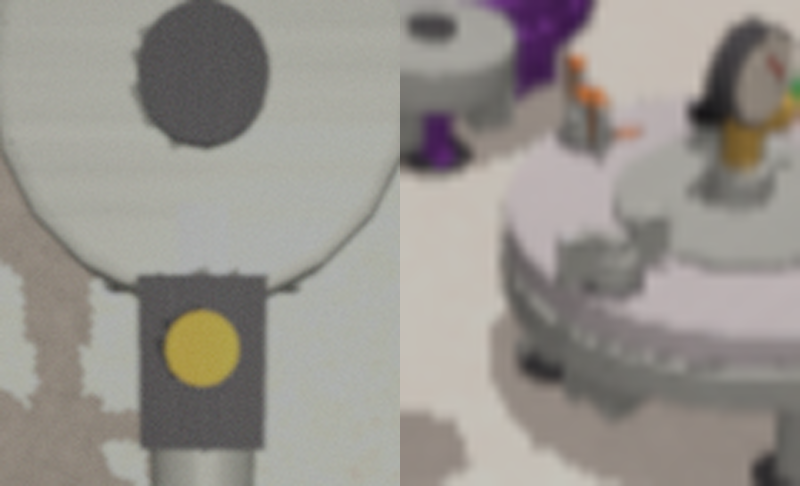

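The wrench is straight again (hole at 203 and pivot at 202 in column), and the nut stands turned with its wings across. Back to the rest.

Request:
send_rows(
  series="0 -0.1 0 0.3 0 -0.7 -1;0 -0.2 0 1.1 0 -2.3 -1;0 -0.4 0 2.2 0 -4.6 -1;0 -0.6 0 3.4 0 -7.1 -1;0 -0.8 0 4.6 0 -9.7 -1;0 -1 0 5.8 0 -12.2 -1;0 -1.1 0 6.9 0 -14.4 -1;0 -1.2 0 7.7 0 -16.1 -1;0 -1.26 0 8.1 0 -16.9 -1;0 -1.26 0 8.13 0 -17 -1",
)

```text
time_s: 28.0
ee_pos: [0.509, -0.2483, 0.1925]
eef_rot: [-1.571, 0.0, -0.288]
force: [-0.7, -0.2, -3.7]
grip_width: 0.0236
```

Request:
send_rows(
  series="0 0 0 0 0 0 -1;0 0 0 0 0.8 0 -1;0 0 0 0 2 0 -1;0 0 0 0 3.5 0 -1;0 0 0 0 5 0 -1;0 0 0 0 6.5 0 -1;0 0 0 0 7.8 0 -1;0 0 0 0 8.7 0 -1;0 0 0 0 9 0 -1;0 0 0 0 9 0 -1",
)

```text
time_s: 28.83
ee_pos: [0.5091, -0.2462, 0.1022]
eef_rot: [-1.571, 0.001, -0.286]
force: [0.3, 0.3, -4.2]
grip_width: 0.0235
```

```bash
cat > dg.py <<'E'
from st import *
g=np.load('grasp.npz'); print('to grasp in tool',(R.T@(g['p']-p)).round(4),'yaw off',16.37+np.degrees(o['eef_rot'][2]))
E
python3 dg.py
```

```text
28.8333 [ 0.5091 -0.2462  0.1022] [-8.998e+01  6.000e-02 -1.638e+01] [ 0.26  0.29 -4.2 ] [-0.053  0.081 -0.026] 0.0235
nut in tool [-0.0412  0.1024  0.363 ] want x -.0006 z .1067
torque nut -0.008 torque piv -0.014 toolF [0.18 4.2  0.35] turned 44.16
to grasp in tool [0.0005 0.0614 0.    ] yaw off -0.00960262258029232
```

Request:
send_rows(
  series="0 0 0 0.05 0.8 0 -1;0 0 0 0.05 1.6 0 -1;0 0 0 0.05 2.4 0 -1;0 0 0 0.05 3.2 0 -1;0 0 0 0.05 4 0 -1;0 0 0 0.05 4.7 0 -1;0 0 0 0.05 5.2 0 -1;0 0 0 0.05 5.6 0 -1;0 0 0 0.05 5.8 0 -1;0 0 0 0.05 5.9 0 -1",
)

```text
time_s: 29.67
ee_pos: [0.5097, -0.2471, 0.0436]
eef_rot: [-1.571, 0.0, -0.287]
force: [-0.3, -1.2, -4.6]
grip_width: 0.0236
```

Request:
send_rows(
  series="0 0 0 0 0.05 0 -1;0 0 0 0 0.1 0 -1;0 0 0 0 0.15 0 -1;0 0 0 0 0.2 0 -1;0 0 0 0 0.22 0 -1;0 0 0 0 0.24 0 -1;0 0 0 0 0.24 0 -1;0 0 0 0 0.24 0 -1;0 0 0 0 0.24 0 -1;0 0 0 0 0.24 0 -1",
)

```text
time_s: 30.5
ee_pos: [0.5099, -0.2472, 0.0419]
eef_rot: [-1.571, -0.001, -0.287]
force: [-2.2, -0.2, 4.8]
grip_width: 0.0236
```

```bash
python3 dg.py
```

```text
30.5 [ 0.5099 -0.2472  0.0419] [-9.001e+01 -4.000e-02 -1.642e+01] [-2.18 -0.22  4.84] [0.267 0.524 0.111] 0.0236
nut in tool [-0.0427  0.0418  0.3637] want x -.0006 z .1067
torque nut -0.106 torque piv -0.033 toolF [-2.03 -4.84 -0.83] turned 44.2
to grasp in tool [-0.0005  0.001   0.0008] yaw off -0.05275950009061248
```

Carried by the forks (9 N contact). Releasing and retreating upward.

Request:
send_rows(
  series="0 0 0 0 0 0 -0.45;0 0 0 0 0 0 -0.4;0 0 0 0 0 0 -0.3;0 0 0 0 0 0 -0.2;0 0 0 0 0 0 -0.1;0 0 0 0 0 0 0;0 0 0 0 0 0 0.1;0 0 0 0 0 0 0.2;0 0 0 0 0 0 0.2;0 0 0 0 0 0 0.2",
)

```text
time_s: 31.33
ee_pos: [0.5097, -0.2471, 0.0415]
eef_rot: [-1.571, -0.0, -0.287]
force: [0.6, 0.3, -0.1]
grip_width: 0.0564
```

Request:
send_rows(
  series="0 0 0 0 -0.3 0 0.2;0 0 0 0 -1 0 0.2;0 0 0 0 -2 0 0.2;0 0 0 0 -4 0 0.2;0 0 0 0 -6.5 0 0.2;0 0 0 0 -9 0 0.2;0 0 0 0 -11.5 0 0.2;0 0 0 0 -14 0 0.5;0 0 0 0 -15.5 0 1;0 0 0 0 -15.8 0 1",
)

```text
time_s: 32.17
ee_pos: [0.5106, -0.2475, 0.2036]
eef_rot: [-1.572, -0.006, -0.287]
force: [0.8, -0.4, 0.7]
grip_width: 0.0732
```

```bash
python3 dg.py
python3 - <<'E'
from h import *
p=tool();im=camera('wrist');np.savez('w6.npz',im=im,p=p[0],R=p[1])
save(cv2.resize(im[:,120:440],None,fx=1.428,fy=1.428,interpolation=cv2.INTER_CUBIC),'w6')
b=camera('scene');save(cv2.resize(b,(800,600)),'scene6')
E
```

```text
32.1667 [ 0.5106 -0.2475  0.2036] [-90.07  -0.32 -16.42] [ 0.83 -0.44  0.74] [-0.057  0.067 -0.016] 0.0732
nut in tool [-0.0445  0.2029  0.3641] want x -.0006 z .1067
torque nut 0.082 torque piv 0.049 toolF [ 0.92 -0.74 -0.19] turned 44.2
to grasp in tool [-0.0022  0.1628  0.0011] yaw off -0.049647605255916716
```

View pics/w6.png

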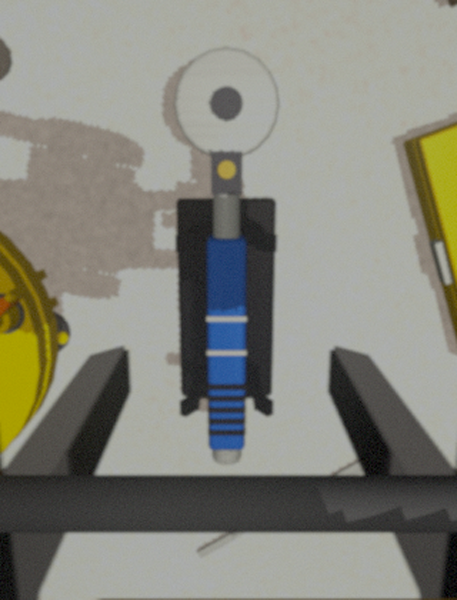

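The wrench lies straight in both forks, with the hole at (226,103) and bands at (226,319) and (226,352). I check the numbers against the first pose, and the nut in one last look.

Run:
```python
from h import *
d=np.load('w6.npz');c=cam('wrist',(d['p'],d['R']))
f=lambda u,v,z:at(c,120+(u+.5)/1.428-.5,(v+.5)/1.428-.5,z)
m=f(226.5,336,.072);h=f(226.5,103,.068);print('mid',m,'was .5015 -.2741; hole',h,'was .5395 -.1441',np.degrees(np.arctan2(*(h-m)[[1,0]])))
a=[f(*q,.01) for q in((178,199),(275,199))];fr=sum(a)/2
dirx=(h-m)/np.linalg.norm(h-m);print('foot width',np.linalg.norm(a[0]-a[1]),'seat est',fr[:2]-.075*dirx[:2], 'lengthwise err',(m-fr)[:2]@dirx[:2]+.075,'lat',np.cross(dirx[:2],(m-fr)[:2]))
```

```text
mid [ 0.50108728 -0.27516381  0.072     ] was .5015 -.2741; hole [ 0.53958845 -0.1449429   0.068     ] was .5395 -.1441 73.5291365332021
foot width 0.0672167967777737 seat est [ 0.50239069 -0.27116184] lengthwise err -0.004140458366880692 lat 0.00011520326960962751<stdin>:6: DeprecationWarning: Arrays of 2-dimensional vectors are deprecated. Use arrays of 3-dimensional vectors instead. (deprecated in NumPy 2.0)
```

View pics/scene6.png

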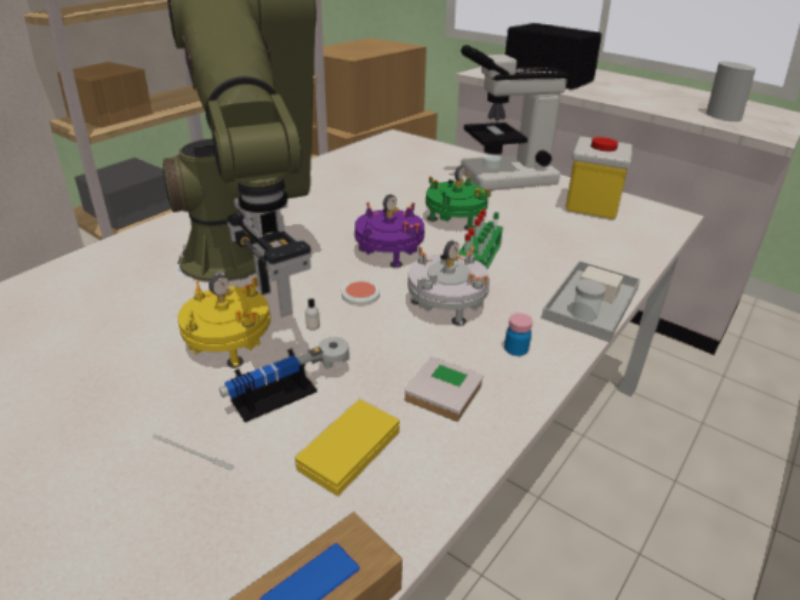

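```bash
python3 -c "
from station import *
print(hand_in())"
```

```text
the job is handed in; nothing more can be done
None
```

The loose nut on the silver holder is tightened until the wrench's joint gave, and the wrench is back in its rest. I handed the job in at about 32 s.

- **Seating:** The socket went fully down over the wings. The wrench stopped at the expected height and the vertical force rose by about 5 N.
- **Tightening:** Drag held at about 0.2 Nm. Between 51° and 54° of turn the nut bore on the lid and the pivot torque jumped to about 0.86 Nm. Three more degrees added only 0.03 Nm. The picture showed the head folded about 0.08 rad, so I stopped there, well short of the 0.35 rad stop.
- **Lifting off:** The first lift bound slightly: the force on the wrist changed by about 8 N and there was still about 0.6 Nm of clockwise load on the nut. I eased back 1.5° within the slot's play, all forces returned to zero, and it came off freely. I did not check the nut's angle after this beyond seeing it turned in the picture.
- **Back in the rest:** The wrench lies straight in both forks, about 1 mm from where it started. My picture puts it about 4 mm behind the middle of the rest lengthwise, inside the 6 mm it started within.
- **Other things:** Nothing else shows as moved in the last scene picture.

I viewed 11 pictures, one past the budget of 10.

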